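# Fit the cam sprocket over the camshaft's dowel

### The job

Fit the loose chain sprocket to the camshaft that stands in the vice: set it hub upward over the spigot on the shaft's flange and, with light pressure only, turn it until its small hole finds the dowel pin and it drops. Leave it released, fully home and flat on the flange. Never force it down while it still rides on the dowel, and leave the distributor, the carton and the spanner where they are.

Things in the scene. Friction and masses are not known exactly. Their poses are not given: they have to be found in the camera images.
- sprocket_mid (a point): Centre of the loose steel chain sprocket, on its axis, 12 mm above its underside (it lies flat on the bench, hub up). Toothed plate 86 mm over the teeth and 7 mm thick; on it a round hub 56 mm across that rises 17 mm above the plate (24 mm in all; grip it by the hub). Bore 20.8 mm right through; mass about 0.5 kg. Same axes as sprocket.
- sprocket: The same sprocket: origin at the centre of its underside, z up out of the hub. One small round dowel hole, 8.9 mm across, goes right through the hub 19 mm from the axis, on the sprocket's own +x side. It is the only hole in the hub besides the bore.
- vice: Grey drill-press vice, bolted to the bench, 100 mm jaws; origin on the bench below the shaft's axis, x from the screw and its crossbar (at -x) to the fixed jaw (+x), z up; jaw tops 72 mm high. A steel camshaft stands upright in its jaws, does not turn by hand, and ends in a round flange, 54 mm across, face up.
- spigot (a point): Centre of the top of the spigot that rises from the flange: 20 mm across, 14 mm tall, its top 3 mm tapered to 15 mm; top 154 mm above the bench. Axes as vice.
- seat (a point): Centre of the flange's upper face, 140 mm above the bench, axes as vice. A dowel pin, 8 mm across, 6 mm tall with a 0.6 mm chamfer, stands on it 19 mm from the axis: roughly towards the vice's -x (the screw), but up to 0.9 rad to either side; this angle is not measured. The sprocket rides 6 mm high on the dowel until its hole is over it (within some 3 degrees).
- distributor_mid (a point): Ignition distributor lying on its side, about 190 by 85 by 70 mm, aluminium with a black cap; point at its middle, 34 mm up. Not part of the job.
- carton_mid (a point): Small closed blue carton, 64 mm square, 64 mm high; point at its middle, 32 mm up. Not part of the job.
- spanner: Steel spanner lying flat, 190 mm long, 8 mm thick, origin at its middle on the bench, long axis x. Not part of the job.

How it is judged:
At the end, for the whole second after the job is handed in: The sprocket is released and at rest, level within 0.05 rad, its axis within 3 mm of the shaft's, and its underside down on the flange to within 1.8 mm (so the dowel is in its hole) (horizontal distance between sprocket_mid and seat below 0.003 m and z of sprocket_mid in the frame of seat between 0.0095 and 0.0138 m and angle between sprocket's own z axis and vertical below 0.05 rad and linear speed of sprocket below 0.01 m/s); the robot touches nothing.
It fails at once if the sprocket is pressed or knocked against the shaft or vice with more than 40 N (contact force between sprocket and vice above 40 N).
It fails at once if the distributor is moved by more than 15 mm (distance of distributor_mid from where it was at the start of the episode above 0.015 m).
It fails at once if the carton is moved by more than 15 mm (distance of carton_mid from where it was at the start of the episode above 0.015 m).
It fails at once if the spanner is moved by more than 15 mm (distance of spanner from where it was at the start of the episode above 0.015 m).
It also fails if it takes over 72 s, if anything falls off the work surface, if the arm or the gripper's body presses on something with over 40 N, if the wrist force passes 120 N, or if a joint passes its speed limit or range.

### The arm

A 6-joint arm with a two-finger parallel gripper is mounted at the origin on the work surface. World frame = base frame: x ahead of the robot, y to its left, z up, the work surface at z = 0. Lengths are in m, angles in rad, forces in N, time in s.
With the tool pointing down it reaches from about 0.3 to 0.875 m from the base axis. Payload 4.2 kg.
Tool frame: the origin (TCP) lies where the fingers leave the gripper's body, on its centre line; the fingertips stand 73 mm ahead of it and the grasp point (between the pads) lies 54 mm ahead of it; z points along the fingers, y is the line along which they close (so a half turn about z gives the same grasp; the last joint's range is limited). The gripper opens to 85 mm and grips with 20 to 120 N. Pads are 22 mm wide; open, the fingers measure 114 mm over their backs; the gripper's body (76 mm by 85 mm) begins 54 mm behind the grasp point. The pads swing forward as they close: fully open they stand 13 mm farther back than shut.
Start: joints at [1.237, 0.32, 1.565, -0, 1.257, -0.02], TCP at [0.177, 0.547, 0.304] pointing down, gripper open.
Joint ranges: [-3.11, 3.11], [-0.84, 2.01], [0.21, 2.61], [-1.34, 4.49], [0.05, 2.63], [-2.56, 2.56]. Speed limits (rad/s): [2.57, 2.57, 3.14, 3.14, 3.14, 3.14].

### API

Orientations are given as a unit quaternion [x, y, z, w].
In Python, from rig import get_obs, viewer, job, finder gives the robot as it stands.
- The arm moves only by the shell command python3 -m inch 'ROWS' [FORCE]. ROWS is text: rows parted by semicolons, each of 7 numbers parted by spaces: the shift along the tool's x, y, z normalised to -1 to 1, where 1 is 0.5 m, then the turn, a rotation vector about the tool's x, y, z normalised to -1 to 1, where 1 is 45 degrees, then the closure in counts, from 0 (fully open) to 255 (shut). A call has 1 to 5 rows; each row is the pose to reach, as a shift and turn from the pose commanded when the call began, along the tool's axes at that moment; what a row does not reach only later rows make up. A row lasts 1/12 s, in which the tool goes at most 41.7 mm and 7.16 degrees, less where a joint would pass 70% of its speed; a pose out of reach is approached as far as the arm can. A call with a number of a shift or a turn outside -1 to 1 is refused whole. A call with a gripper value outside its range is refused whole. The fingers move at their own pace and stop on an object; FORCE is the grip in N (left out, the last holds). Time passes only in rows, so rows that repeat a pose let the fingers close. It gives the time, the measured TCP pose, the force, the opening and the grip force at its end, in the units of the state.
- get_obs(): the state, without advancing time (a new reading comes with each control period).
- viewer.get_image(name): name is "side" or "top" or "wrist"; returns (picture, depth): 420x560x3 uint8, red, green, blue; 420x560 float32, m along the optical axis (not along the pixel's ray), 0 where there is no reading.
- viewer.camera_params(name): a dict with "fovy" (degrees; the focal length in pixels is half the picture's height over the tangent of half this angle, whatever the lens; pixels are square), "cx", "cy" (the principal point, pixels), "rvec" (rotation vector, rad) and "tvec" (3), from world to camera coordinates, as OpenCV has them; the wrist camera has in their place "T_tool_cam" (4x4, takes a point from camera to tool coordinates, whose origin is the TCP and whose axes are the flange's). Camera axes: x right, y down, z forward; pixel columns grow to the right and rows downward; lengths in m; the calibration is good to about 2 mm. The wrist camera is an equidistant fisheye: a pixel r from the principal point sees the ray r / f radians off the axis. A picture is of the moment at which its call begins: read the wrist's pose just before it. camera_params takes no time and is no camera call.
- job.sign_off(): hands the job in; it is judged then, once.
Trained networks look in the newest picture that a camera, given by its name, has taken for a name from the list of things; names that differ only in an ending like _2 or _b are one class to them, and where a whole thing is asked for, a point or a joint stands for the part that bears it (a point fixed in the world has none). Each returns a list of dicts, best first, with "conf" (0 to 1); they miss things now and then, are a little off and sometimes report something else, mostly with a low value. They report only what shows in the picture. A call takes as long as a camera call.
- finder.outline_of(camera, name): "pixels" (420x560 bool, what is visible of it) and "position" ([column, row] in pixels, amid what is visible of it).
The state is a dict: "clock": time; "joint_pos": joint angles; "qvel": joint speeds; "joint_torque": joint torques, N m; "ee_pos": TCP position; "ee_rot": TCP orientation; "force": force on the tool from outside, world axes, zero at the start; "wrist_torque": the same for the moment, N m; "gripper_width": finger opening in m; "grasp_force": force on a finger pad.
Only numpy, scipy, OpenCV 4.12 (cv2) and the standard library are available. Lean on these libraries where they do the work, as an engineer would, in place of code of your own. Each camera call takes 0.05 s, during which the arm holds its last target. There are 200 camera calls.

## Working session

There is one attempt and no reset: what is moved stays moved. The work goes in short steps, Python scripts to look and compute and a shell command to move; the robot and the scene stay as the last step left them, time stands still between calls to the robot, and variables do not carry over. Pictures are saved under pics/ and viewed, at most 10 in all, crops included, and the job is handed in when it is done.

```bash
ls; mkdir -p pics
cat > h.py <<'E'
import numpy as np, cv2
from scipy.spatial.transform import Rotation as R
from rig import get_obs, viewer, job, finder
def tool():
    o=get_obs(); T=np.eye(4); T[:3,:3]=R.from_quat(o["ee_rot"]).as_matrix(); T[:3,3]=o["ee_pos"]; return T
def cloud(cam,depth,T=None):
    """world points HxWx3"""
    p=viewer.camera_params(cam); h,w=depth.shape
    f=h/2/np.tan(np.radians(p["fovy"])/2)
    u,v=np.meshgrid(np.arange(w),np.arange(h)); x=u-p["cx"]; y=v-p["cy"]
    if "T_tool_cam" in p:
        r=np.hypot(x,y)+1e-9; th=r/f; k=np.tan(np.minimum(th,1.5))/r
        P=np.stack([x*k*depth,y*k*depth,depth],-1); M=T@np.array(p["T_tool_cam"])
        return P@M[:3,:3].T+M[:3,3]
    P=np.stack([x/f*depth,y/f*depth,depth],-1)
    Rm=cv2.Rodrigues(np.array(p["rvec"],float))[0]
    return (P-np.array(p["tvec"]).ravel())@Rm
def ang(T): return np.arctan2(T[1,1],T[0,1])
E
cat > a.py <<'E'
from h import *
print({k:np.round(v,3) for k,v in get_obs().items()})
for c in ["top","side"]:
    im,d=viewer.get_image(c); cv2.imwrite(f"pics/{c}0.png",im[:,:,::-1]); W=cloud(c,d)
    for n in ["sprocket","vice","spigot","distributor_mid","carton_mid","spanner"]:
        for r in finder.outline_of(c,n)[:2]:
            m=r["pixels"]&(d>0); P=W[m]
            print(c,n,round(r["conf"],2),np.round(r["position"]),np.round(np.median(P,0),3),np.round(np.percentile(P,2,0),3),np.round(np.percentile(P,98,0),3))
E
python3 a.py
```

```text
pics
{'clock': np.float64(0.0), 'joint_pos': array([ 1.237,  0.32 ,  1.566, -0.   ,  1.257, -0.02 ]), 'qvel': array([ 0.001,  0.001, -0.001,  0.001,  0.001, -0.001]), 'joint_torque': array([-1.0000e-03, -4.1553e+01, -2.3416e+01, -0.0000e+00,  8.0000e-03,
        0.0000e+00]), 'ee_pos': array([0.177, 0.547, 0.303]), 'ee_rot': array([ 0.156,  0.988, -0.001, -0.   ]), 'force': array([-0.487,  0.021,  0.383]), 'wrist_torque': array([0.025, 0.038, 0.03 ]), 'grasp_force': np.float64(0.0), 'gripper_width': np.float64(0.085)}
top sprocket 0.76 [384. 267.] [ 0.529 -0.209  0.02 ] [ 0.492 -0.247  0.001] [ 0.566 -0.174  0.027]
top sprocket 0.37 [287. 291.] [0.469 0.001 0.008] [ 0.376 -0.022  0.001] [0.551 0.031 0.011]
top vice 0.6 [161. 278.] [0.493 0.247 0.058] [0.379 0.189 0.011] [0.586 0.327 0.145]
top spigot 0.63 [158. 280.] [0.494 0.247 0.058] [0.379 0.187 0.011] [0.587 0.326 0.144]
top distributor_mid 0.61 [241. 138.] [0.779 0.091 0.053] [0.714 0.042 0.001] [0.885 0.125 0.068]
top carton_mid 0.63 [363. 158.] [ 0.741 -0.151  0.065] [ 0.706 -0.192  0.006] [ 0.78  -0.116  0.068]
top spanner 0.85 [286. 292.] [0.471 0.    0.008] [ 0.375 -0.024  0.004] [0.551 0.029 0.011]
side sprocket 0.66 [330. 202.] [ 0.526 -0.197  0.015] [ 0.489 -0.237  0.002] [ 0.565 -0.172  0.028]
side spigot 0.58 [316. 339.] [0.502 0.285 0.051] [0.378 0.215 0.009] [0.587 0.335 0.143]
side distributor_mid 0.72 [242. 191.] [ 0.738 -0.138  0.051] [ 0.703 -0.186  0.007] [ 0.783 -0.114  0.068]
side distributor_mid 0.61 [197. 250.] [0.777 0.107 0.048] [0.713 0.04  0.003] [0.884 0.128 0.068]
side carton_mid 0.83 [243. 192.] [ 0.738 -0.138  0.05 ] [ 0.703 -0.187  0.006] [ 0.783 -0.114  0.068]
side spanner 0.87 [354. 257.] [0.458 0.001 0.008] [ 0.373 -0.025  0.002] [0.55  0.031 0.011]
```

View pics/top0.png

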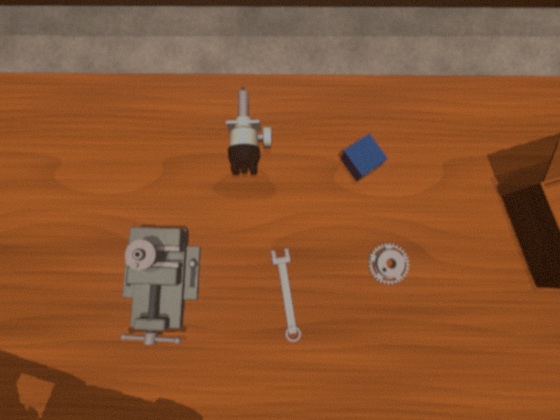

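```bash
cat > b.py <<'E'
from h import *
im,d=viewer.get_image("top"); W=cloud("top",d)
def circ(sel,n):
    P=W[sel]; (x,y),r=cv2.minEnclosingCircle(P[:,:2].astype(np.float32)); print(n,len(P),np.round([x,y,r],4),"mean",P.mean(0).round(4))
near=lambda x,y,r: np.hypot(W[...,0]-x,W[...,1]-y)<r
z=W[...,2]
circ(near(.529,-.209,.06)&(z>.018),"hub"); circ(near(.529,-.209,.06)&(z>.004),"plate")
s=near(.493,.25,.12)
circ(s&(z>.13)&(z<.147),"flange"); circ(s&(z>.148),"spig")
# vice yaw
P=W[s&(z>.06)&(z<.08)]; print("jaws",cv2.minAreaRect((P[:,:2]*1000).astype(np.float32)))
P=W[s&(z>.009)&(z<.147)]; print("vice",cv2.minAreaRect((P[:,:2]*1000).astype(np.float32)))
# hole: hub dark pixels
c=im[225:315,340:430]; v=im[235:325,110:210]
cv2.imwrite("pics/crop1.png",np.hstack([cv2.resize(c[:,:,::-1],(400,400),interpolation=2),cv2.resize(v[:,:,::-1],(400,400),interpolation=2)]))
E
python3 b.py
```

```text
hub 530 [ 0.5294 -0.2107  0.0284] mean [ 0.5292 -0.2105  0.0245]
plate 1073 [ 0.5283 -0.2087  0.0584] mean [ 0.5288 -0.2083  0.0161]
flange 655 [0.5365 0.2603 0.0276] mean [0.5364 0.2579 0.1408]
spig 118 [0.5305 0.2618 0.016 ] mean [0.5356 0.2588 0.1541]
jaws ((482.78289794921875, 257.58282470703125), (219.31356811523438, 101.88407897949219), 1.4177470207214355)
vice ((484.1944274902344, 260.23797607421875), (153.64837646484375, 222.04559326171875), 89.62311553955078)
```

View pics/crop1.png

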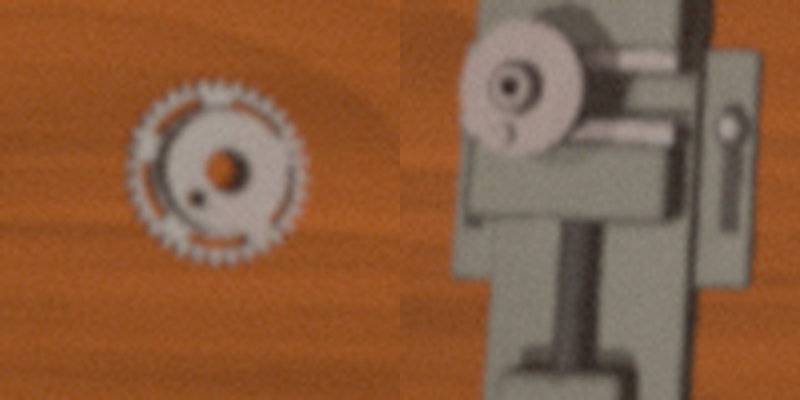

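```bash
python3 -c "
from h import *
T=tool();print(T.round(3)); p=viewer.camera_params('wrist');print(p)
im,d=viewer.get_image('wrist');cv2.imwrite('pics/w0.png',im[:,:,::-1])"
```

```text
[[-0.951  0.309  0.     0.178]
 [ 0.309  0.951  0.     0.547]
 [-0.     0.    -1.     0.304]
 [ 0.     0.     0.     1.   ]]
{'fovy': 65.70646984690485, 'cx': 280.1913264678891, 'cy': 210.4404057461576, 'T_tool_cam': array([[ 1.36330623e-03, -9.51271622e-01, -3.08351168e-01,
         7.89562783e-02],
       [ 9.99998785e-01,  1.52987060e-03, -2.98419210e-04,
        -8.61209629e-04],
       [ 7.55615113e-04, -3.08350387e-01,  9.51272552e-01,
        -6.94332364e-02],
       [ 0.00000000e+00,  0.00000000e+00,  0.00000000e+00,
         1.00000000e+00]])}
```

```bash
cat > to.py <<'E'
# usage: to.py x y z psi_deg : remaining shift/turn in normalised tool units, psi = world angle of tool y
import sys
from h import *
T=tool(); x,y,z,psi=map(float,sys.argv[1:5]); a=np.radians(psi)
Y=np.array([np.cos(a),np.sin(a),0]); Z=np.array([0,0,-1.]); G=np.c_[np.cross(Y,Z),Y,Z]
s=T[:3,:3].T@(np.array([x,y,z])-T[:3,3])/.5; r=R.from_matrix(T[:3,:3].T@G).as_rotvec()/np.radians(45)
o=get_obs(); print("at",T[:3,3].round(4),"psi",np.degrees(ang(T)).round(2),"t",round(float(o["clock"]),2),"| shift",s.round(4),"turn",r.round(4))
E
python3 -m inch '-0.85 -0.32 0 0 0 0 0;-0.85 -0.32 0 0 0 0 0;-0.85 -0.32 0 0 0 0 0;-0.85 -0.32 0 0 0 0 0;-0.85 -0.32 0 0 0 0 0'; python3 to.py .536 .259 .304 72
```

```text
clock: 1.22
ee_pos: [0.3414, 0.4156, 0.3041]
ee_rot: [0.156, 0.988, 0.0, 0.0]
force: [1.0, 1.1, 0.1]
gripper_width: 0.0851
grasp_force: 0.0
at [0.3414 0.4156 0.3041] psi 72.06 t 1.22 | shift [-4.668e-01 -1.780e-01  2.000e-04] turn [0.0006 0.0002 0.0013]
```

View pics/w0.png

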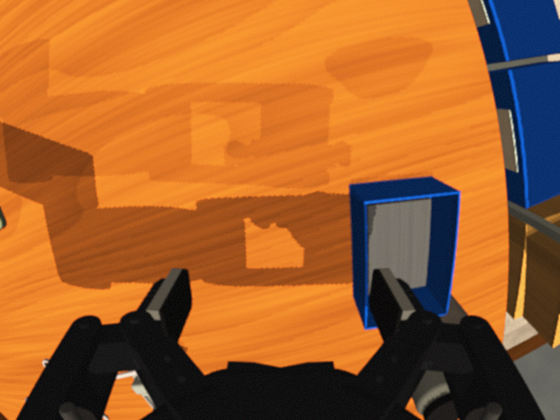

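```bash
python3 -m inch '-0.4 -0.17 0 0 0 0 0;-0.4 -0.17 0 0 0 0 0;-0.4 -0.17 0 0 0 0 0;-0.4 -0.17 0 0 0 0 0;-0.4 -0.17 0 0 0 0 0';  python3 -m inch '-0.15 -0.03 0 0 0 0 0;-0.15 -0.03 0 0 0 0 0;-0.15 -0.03 0 0 0 0 0;-0.15 -0.03 0 0 0 0 0'
cat > look.py <<'E'
import sys
from h import *
T=tool(); im,d=viewer.get_image("wrist"); np.savez("last.npz",T=T,im=im,d=d); cv2.imwrite(sys.argv[1],im[:,:,::-1])
W=cloud("wrist",d,T)
if sys.argv[2]=="s":
    for n in ["spigot","vice"]:
        for r in finder.outline_of("wrist",n)[:1]: print(n,r["conf"],r["position"])
    m=(np.hypot(W[...,0]-.536,W[...,1]-.259)<.05); z=W[...,2]
    for n,s in [("flange",m&(z>.136)&(z<.1425)),("dowel",m&(z>.1435)&(z<.149)),("spig",m&(z>.1515)&(z<.157))]:
        P=W[s]
        if len(P)>3: print(n,len(P),np.median(P,0).round(4),cv2.minEnclosingCircle(P[:,:2].astype(np.float32)),np.argwhere(s).mean(0)[::-1].round(1))
E
python3 look.py pics/w1.png s; python3 to.py .536 .259 .304 72
```

```text
clock: 1.63
ee_pos: [0.4988, 0.2786, 0.3042]
ee_rot: [0.156, 0.988, 0.0, 0.0]
force: [0.5, 0.4, 0.2]
gripper_width: 0.0853
grasp_force: 0.0
clock: 1.97
ee_pos: [0.5654, 0.2416, 0.3033]
ee_rot: [0.158, 0.987, -0.0, -0.0]
force: [-0.5, 0.1, 0.3]
gripper_width: 0.0851
grasp_force: 0.0
spigot 0.56 [272.2, 114.7]
vice 0.82 [274.1, 116.0]
flange 3332 [0.5338 0.2584 0.1395] ((0.5352022051811218, 0.2592811584472656), 0.02719491347670555) [291.  169.5]
dowel 127 [0.5179 0.2636 0.1456] ((0.5225083827972412, 0.25886455178260803), 0.011676928028464317) [290.1 149. ]
spig 536 [0.5347 0.2593 0.1532] ((0.5350052118301392, 0.25922510027885437), 0.009764017537236214) [292.1 173.4]
at [0.5633 0.2434 0.3039] psi 72.07 t 2.12 | shift [ 0.0615  0.0129 -0.0002] turn [-0.0001 -0.0011  0.0016]
```

View pics/w1.png

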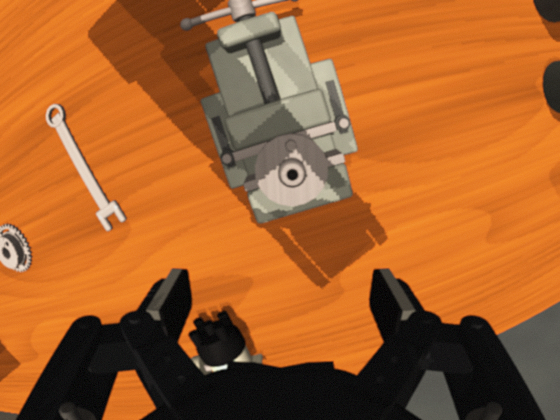

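```bash
cat > dow.py <<'E'
from h import *
q=np.load("last.npz"); W=cloud("wrist",q["d"],q["T"]); c=np.array([.5351,.2592]); D=W[...,:2]-c; r=np.hypot(*np.moveaxis(D,-1,0)); z=W[...,2]
s=(r>.0135)&(r<.0245)&(z>.142)&(z<.15); P=D[s]; m=(P.min(0)+P.max(0))/2
for v in (P.mean(0),np.median(P,0),m): print(len(P),v,np.hypot(*v),np.degrees(np.arctan2(v[1],v[0])))
E
python3 dow.py
python3 -m inch '0 -1 0 0 0 -0.16 0;0 -1 0 0 0 -0.32 0;0 -1 0 0 0 -0.48 0;0 -1 0 0 0 -0.6 0;0 -1 0 0 0 -0.6 0'; python3 to.py .55 -.23 .24 45
```

```text
98 [-0.01816661  0.00486252] 0.01880610798469248 165.01531429624353
98 [-0.01810941  0.00484596] 0.01874657275018839 165.01902206633113
98 [-0.01821456  0.0048443 ] 0.018847746746096503 165.10652844055735
clock: 2.53
ee_pos: [0.4985, 0.0459, 0.3043]
ee_rot: [-0.082, 0.997, 0.0, 0.0]
force: [0.7, 0.3, 0.1]
gripper_width: 0.0852
grasp_force: 0.0
at [0.4985 0.0459 0.3043] psi 99.4 t 2.53 | shift [-0.0114 -0.5611  0.1285] turn [4.0000e-04 6.0000e-04 1.2088e+00]
```

```bash
python3 -m inch '-0.01 -0.56 0.1 0 0 0.16 0;-0.01 -0.56 0.1 0 0 0.32 0;-0.01 -0.56 0.1 0 0 0.48 0;-0.01 -0.56 0.1 0 0 0.64 0;-0.01 -0.56 0.1 0 0 0.8 0'; python3 to.py .55 -.23 .24 45
```

```text
clock: 2.95
ee_pos: [0.5358, -0.1563, 0.2677]
ee_rot: [0.234, 0.972, 0.0, 0.0]
force: [1.0, 0.1, 0.1]
gripper_width: 0.0855
grasp_force: 0.0
at [ 0.5358 -0.1563  0.2677] psi 62.98 t 2.95 | shift [-0.0923 -0.1185  0.0553] turn [0.0009 0.001  0.3995]
```

```bash
python3 -m inch '-0.08 -0.10 0.05 0 0 0.16 0;-0.08 -0.10 0.05 0 0 0.32 0;-0.08 -0.10 0.05 0 0 0.36 0;-0.08 -0.10 0.05 0 0 0.36 0;-0.08 -0.10 0.05 0 0 0.36 0'
cat > spr.py <<'E'
from h import *
import sys
T=tool(); im,d=viewer.get_image("wrist"); np.savez("last.npz",T=T,im=im,d=d); W=cloud("wrist",d,T); z=W[...,2]
r=finder.outline_of("wrist","sprocket")[0]; print(r["conf"],r["position"])
m=cv2.dilate(r["pixels"].astype(np.uint8),np.ones((9,9)))>0
s=m&(z>.018)&(z<.032); P=W[s]; (x,y),rad=cv2.minEnclosingCircle(P[:,:2].astype(np.float32)); print("hub",len(P),round(x,4),round(y,4),round(rad,4),"z",np.median(P[:,2]))
D=W[...,:2]-[x,y]; rr=np.hypot(D[...,0],D[...,1])
Pl=W[m&(z>.003)&(z<.012)&(rr>.03)]; print("plate z",np.median(Pl[:,2]),cv2.minEnclosingCircle(Pl[np.hypot(Pl[:,0]-x,Pl[:,1]-y)<.046][:,:2].astype(np.float32)))
# hole: on the hub's top plane, rays through missing pixels
p=viewer.camera_params("wrist"); f=210/np.tan(np.radians(p["fovy"])/2); u,v=np.meshgrid(np.arange(560)-p["cx"],np.arange(420)-p["cy"])
r_=np.hypot(u,v)+1e-9; th=r_/f; ray=np.stack([np.sin(th)*u/r_,np.sin(th)*v/r_,np.cos(th)],-1)
M=T@p["T_tool_cam"]; ray=ray@M[:3,:3].T; zt=np.median(P[:,2]); C=M[:3,3]+ray*((zt-M[2,3])/ray[...,2])[...,None]
E=C[...,:2]-[x,y]; er=np.hypot(E[...,0],E[...,1]); hs=(er>.0125)&(er<.0255)&(z<zt-.004)
for nm,cond in [("hole",hs),("bore",(er<.0115)&(z<zt-.004))]:
    Q=E[cond]; v=(Q.min(0)+Q.max(0))/2; print(nm,len(Q),Q.mean(0),v,"r",np.hypot(*v),"ang",np.degrees(np.arctan2(v[1],v[0])))
cv2.imwrite(sys.argv[1],im[:,:,::-1])
E
python3 spr.py pics/s1.png;python3 to.py .55 -.23 .24 45
```

```text
clock: 3.37
ee_pos: [0.5492, -0.2174, 0.2425]
ee_rot: [0.365, 0.931, 0.0, -0.0]
force: [-0.8, 0.8, 0.3]
gripper_width: 0.0852
grasp_force: 0.0
0.87 [267.2, 165.1]
hub 2501 0.5277 -0.2119 0.0285 z 0.023306267188279495
plate z 0.006148715209291888 ((0.5278657674789429, -0.2121981531381607), 0.04311058297753334)
hole 62 [-0.01269895  0.01448549] [-0.01270653  0.01435006] r 0.019167159594789436 ang 131.52387983880226
bore 379 [-0.00015029  0.00048707] [3.84180141e-05 5.25254701e-04] r 0.0005266578065176088 ang 85.81673925416516
at [ 0.5494 -0.2171  0.243 ] psi 47.17 t 3.47 | shift [-0.0185 -0.0181  0.006 ] turn [0.0007 0.0008 0.0483]
```

View pics/s1.png

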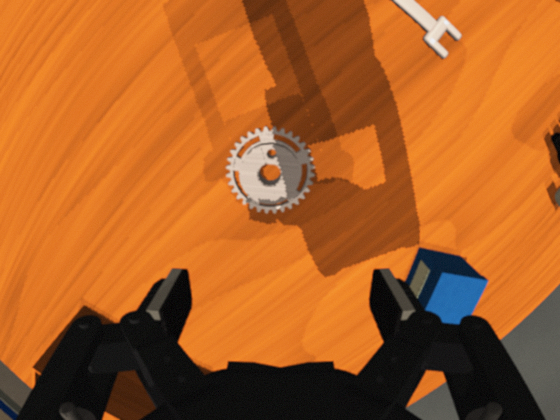

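```bash
python3 to.py .5277 -.2119 .12 47.2
python3 - <<'E'
from h import *
q=np.load("last.npz"); P=cloud("wrist",q["d"],np.eye(4)); z=P[...,2]; s=(np.abs(P[...,1])<.06)&(z<.1)&(z>.02)&(np.abs(P[...,0])<.03)
Q=P[s]; print(len(Q),np.percentile(Q,[0,2,50,98,100],axis=0).round(4))
print(Q[Q[:,2]>np.percentile(Q[:,2],97)][:8].round(4))
E
```

```text
at [ 0.5494 -0.2171  0.243 ] psi 47.17 t 3.47 | shift [ 0.039 -0.022  0.246] turn [ 0.0007  0.0008 -0.0006]
4782 [[-0.0124 -0.0576  0.02  ]
 [-0.0102 -0.0556  0.0218]
 [ 0.0065  0.0413  0.037 ]
 [ 0.0111  0.0541  0.0577]
 [ 0.0118  0.056   0.0608]]
[[ 0.0101 -0.0462  0.0568]
 [ 0.0099  0.0485  0.0571]
 [ 0.0097 -0.0439  0.0569]
 [ 0.0096  0.0418  0.0573]
 [ 0.0099  0.0421  0.0567]
 [ 0.0091 -0.0435  0.057 ]
 [ 0.008  -0.0437  0.059 ]
 [ 0.0072  0.0425  0.0607]]
```

```bash
python3 -m inch '0.039 -0.022 0.08 0 0 0 0;0.039 -0.022 0.16 0 0 0 0;0.039 -0.022 0.24 0 0 0 0;0.039 -0.022 0.29 0 0 0 40;0.039 -0.022 0.29 0 0 0 70' 25;python3 to.py .5277 -.2119 .079 47.2
python3 - <<'E'
from h import *
im,d=viewer.get_image("wrist")
P=cloud("wrist",d,np.eye(4)); z=P[...,2]; s=(np.abs(P[...,1])<.06)&(z<.074)&(z>.02)&(np.abs(P[...,0])<.0125)&(np.abs(P[...,1])>.025)
Q=P[s]; print(get_obs()["gripper_width"],len(Q),np.percentile(Q[:,2],[50,90,98,100]).round(4))
E
```

```text
clock: 3.88
ee_pos: [0.5246, -0.2108, 0.0929]
ee_rot: [0.365, 0.931, 0.0, -0.005]
force: [-0.3, 0.7, 0.7]
gripper_width: 0.064
grasp_force: 0.0
at [ 0.5246 -0.2108  0.0929] psi 47.15 t 3.88 | shift [-0.0064  0.0026  0.0278] turn [-0.0043 -0.0126 -0.0011]
0.06186225788705518 5261 [0.041  0.0616 0.0701 0.0737]
```

```bash
python3 -m inch '0 0 0 0 0 0 70;0 0 0.012 0 0 0 70;0 0 0.024 0 0 0 70;0 0 0.024 0 0 0 70';python3 to.py .5277 -.2119 .079 47.2
python3 - <<'E'
from h import *
T=tool();im,d=viewer.get_image("wrist"); cv2.imwrite("pics/g1.png",im[:,:,::-1])
W=cloud("wrist",d,T); P=cloud("wrist",d,np.eye(4)); w=get_obs()["gripper_width"]
s=(np.abs(P[...,1])>w/2+.001)&(np.abs(P[...,1])<.05)&(np.abs(P[...,0])<.0125)&(P[...,2]<.075); print(w,np.sort(W[s][:,2])[:400:40].round(4),get_obs()["force"])
E
```

```text
clock: 4.27
ee_pos: [0.5278, -0.2133, 0.0857]
ee_rot: [0.366, 0.931, 0.0, 0.0]
force: [-0.1, -0.5, -0.9]
gripper_width: 0.0619
grasp_force: 0.0
at [ 0.5278 -0.2133  0.0857] psi 47.03 t 4.27 | shift [0.002  0.0019 0.0134] turn [ 0.0005  0.0011 -0.0038]
0.062458837131209824 [0.0215 0.0241 0.0255 0.0265 0.0276 0.0286 0.0294 0.0301 0.031  0.0318] [-0.78060105  0.07624354  0.54594283]
```

View pics/g1.png

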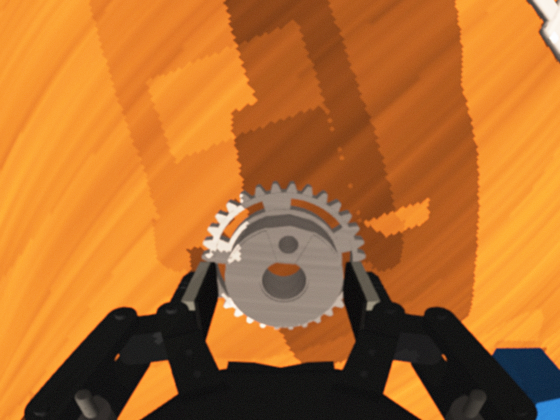

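```bash
python3 -m inch '0 0.002 0.02 0 0 0 70;0 0.002 0.02 0 0 0 70;0 0.002 0.02 0 0 0 255;0 0.002 0.02 0 0 0 255;0 0.002 0.02 0 0 0 255' 60;python3 to.py .5277 -.2119 .079 47.2
```

```text
clock: 4.73
ee_pos: [0.5286, -0.2123, 0.0761]
ee_rot: [0.367, 0.93, 0.0, 0.0]
force: [-0.1, 1.8, 7.3]
gripper_width: 0.0531
grasp_force: 65.3
at [ 0.5286 -0.2123  0.0761] psi 46.98 t 4.73 | shift [ 0.0018 -0.0008 -0.0058] turn [ 0.0012  0.0003 -0.0048]
```

```bash
python3 -m inch '0 0 -0.06 0 0 0 255;0 0 -0.14 0 0 0 255;0 0 -0.22 0 0 0 255;0 0 -0.3 0 0 0 255;0 0 -0.35 0 0 0 255'; python3 -m inch '0 0 -0.05 0 0 -0.1 255;0 0 -0.05 0 0 -0.2 255;0 0 -0.05 0 0 -0.2 255'
cat > held.py <<'E'
from h import *
import sys
# sprocket in hand: hub plane, centre and hole angle in tool frame, world hole angle
T=tool(); im,d=viewer.get_image("wrist"); P=cloud("wrist",d,np.eye(4)); z=P[...,2]; o=get_obs()
print("w",round(float(o["gripper_width"]),4),"gf",round(float(o["grasp_force"]),1),"F",o["force"].round(1),"M",o["wrist_torque"].round(2))
s=(np.hypot(P[...,0],P[...,1])<.026)&(z>.045)&(z<.075); Q=P[s]; zt=np.median(Q[:,2]); Q=Q[np.abs(Q[:,2]-zt)<.003]
c,_,_,_=np.linalg.lstsq(np.c_[Q[:,:2],np.ones(len(Q))],Q[:,2],rcond=None); print("hub top z",zt,"tilt x,y",c[:2].round(3))
p=viewer.camera_params("wrist"); f=210/np.tan(np.radians(p["fovy"])/2); u,v=np.meshgrid(np.arange(560)-p["cx"],np.arange(420)-p["cy"])
r=np.hypot(u,v)+1e-9; th=r/f; ray=np.stack([np.sin(th)*u/r,np.sin(th)*v/r,np.cos(th)],-1); M=np.array(p["T_tool_cam"]); ray=ray@M[:3,:3].T
C=M[:3,3]+ray*((zt-M[2,3])/ray[...,2])[...,None]
deep=(z>zt+.004)
def blob(cx,cy,rad):
    m=deep&(np.hypot(C[...,0]-cx,C[...,1]-cy)<rad); q=C[m][:,:2]; return len(q),(q.min(0)+q.max(0))/2
n,b=blob(0,0,.0125); n,b=blob(*b,.0125); n2,h=blob(b[0]+.019,b[1],.0075); n2,h=blob(*h,.006); v=h-b
a=np.arctan2(v[1],v[0]); w=T[:3,:3]@[v[0],v[1],0]
print("bore",n,b.round(4),"hole",n2,"r",np.hypot(*v).round(4),"tool ang",np.degrees(a).round(2),"world ang",np.degrees(np.arctan2(w[1],w[0])).round(2),"bore world",(T@[b[0],b[1],zt,1]).round(4))
cv2.imwrite(sys.argv[1],im[:,:,::-1])
E
python3 held.py pics/h1.png; python3 to.py .535 .2592 .25 80
```

```text
clock: 5.15
ee_pos: [0.5287, -0.2128, 0.2535]
ee_rot: [0.366, 0.93, 0.0, 0.002]
force: [-0.3, 0.1, -4.4]
gripper_width: 0.053
grasp_force: 67.6
clock: 5.4
ee_pos: [0.5282, -0.2126, 0.276]
ee_rot: [0.292, 0.957, -0.0, 0.001]
force: [0.2, -0.1, -6.0]
gripper_width: 0.0537
grasp_force: 67.6
w 0.0532 gf 67.6 F [-0.9  0.  -4.9] M [-0.    0.06 -0.03]
hub top z 0.05292606159991728 tilt x,y [0.003 0.001]
bore 1206 [ 0.0023 -0.0007] hole 237 r 0.0185 tool ang 5.78 world ang 140.3 bore world [ 0.526  -0.2119  0.2231  1.    ]
at [ 0.5276 -0.2123  0.2745] psi 55.92 t 5.45 | shift [0.5161 0.7894 0.0498] turn [ 2.000e-04 -2.600e-03 -5.352e-01]
```

View pics/h1.png

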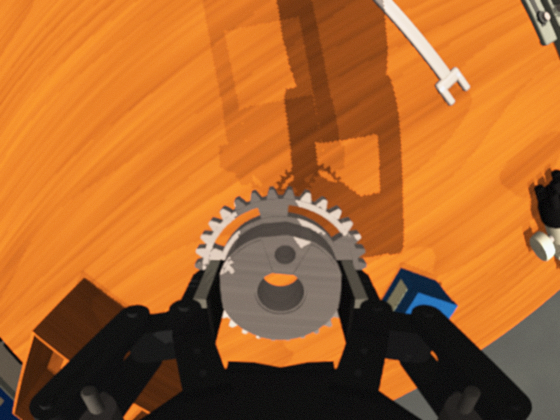

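```bash
python3 -m inch '0.52 0.79 0 0 0 -0.1 255;0.52 0.79 0 0 0 -0.2 255;0.52 0.79 0 0 0 -0.3 255;0.52 0.79 0 0 0 -0.4 255;0.52 0.79 0 0 0 -0.5 255';python3 to.py .5361 .259 .265 80.6
```

```text
clock: 5.87
ee_pos: [0.5292, -0.0025, 0.273]
ee_rot: [0.1, 0.995, -0.0, -0.002]
force: [0.8, -0.6, -4.0]
gripper_width: 0.0532
grasp_force: 68.1
at [ 0.5292 -0.0025  0.273 ] psi 78.57 t 5.87 | shift [0.0901 0.5155 0.0162] turn [-0.0007 -0.0061 -0.0452]
```

```bash
python3 -m inch '0.09 0.515 0 0 0 -0.04 255;0.09 0.515 0 0 0 -0.04 255;0.09 0.515 0 0 0 -0.04 255;0.09 0.515 0 0 0 -0.04 255;0.09 0.515 0 0 0 -0.04 255';python3 -m inch '0.01 0.06 0 0 0 0 255;0.01 0.06 0 0 0 0 255;0.01 0.06 0 0 0 0 255;0.01 0.06 0 0 0 0 255'; python3 to.py .5361 .259 .245 80.6
```

```text
clock: 6.28
ee_pos: [0.535, 0.2057, 0.273]
ee_rot: [0.085, 0.996, -0.001, -0.002]
force: [1.1, -0.8, -3.9]
gripper_width: 0.0536
grasp_force: 68.1
clock: 6.62
ee_pos: [0.5356, 0.2339, 0.2733]
ee_rot: [0.085, 0.996, -0.001, -0.002]
force: [0.3, -0.3, -3.6]
gripper_width: 0.0533
grasp_force: 68.4
at [0.5356 0.2339 0.2733] psi 80.28 t 6.62 | shift [0.0074 0.0498 0.0565] turn [-0.0037 -0.0045 -0.0071]
```

```bash
python3 -m inch '0.007 0.05 0.01 0 0 -0.007 255;0.007 0.05 0.03 -0.003 -0.004 -0.007 255;0.007 0.05 0.05 -0.003 -0.004 -0.007 255;0.007 0.05 0.05 -0.003 -0.004 -0.007 255;0.007 0.05 0.05 -0.003 -0.004 -0.007 255'; python3 held.py pics/h2.png; python3 to.py .5361 .259 .24 80.6
python3 - <<'E'
from h import *
for c in ["side","top"]:
    im,d=viewer.get_image(c); W=cloud(c,d); z=W[...,2]; m=np.hypot(W[...,0]-.536,W[...,1]-.259)<.06
    cv2.imwrite(f"pics/{c}2.png",im[:,:,::-1])
    for n,a,b in [("plate",.160,.178),("flange",.125,.146),("spig",.147,.158)]:
        P=W[m&(z>a)&(z<b)]; 
        if len(P): print(c,n,len(P),P.min(0).round(4),P.max(0).round(4),P.mean(0).round(4))
E
```

```text
clock: 7.03
ee_pos: [0.5368, 0.258, 0.2492]
ee_rot: [0.083, 0.997, 0.0, 0.0]
force: [-0.7, 0.0, -3.9]
gripper_width: 0.0531
grasp_force: 68.4
w 0.0531 gf 68.4 F [-0.4 -0.1 -4.4] M [-0.01  0.05  0.  ]
hub top z 0.05295910309347256 tilt x,y [0.005 0.001]
bore 1198 [ 0.0021 -0.0011] hole 230 r 0.019 tool ang 6.76 world ang 163.75 bore world [0.5345 0.2573 0.1962 1.    ]
at [0.5372 0.2584 0.25  ] psi 80.53 t 7.08 | shift [0.0024 0.0007 0.02  ] turn [ 0.0019  0.0029 -0.0016]
side plate 120 [0.4935 0.234  0.1739] [0.5782 0.3003 0.178 ] [0.531  0.2804 0.1767]
side flange 458 [0.5082 0.2534 0.1299] [0.5621 0.2877 0.1459] [0.5337 0.2743 0.1397]
side spig 6 [0.5143 0.265  0.1471] [0.539  0.2693 0.1482] [0.5228 0.2675 0.1477]
top plate 36 [0.4954 0.2168 0.1744] [0.5786 0.2845 0.178 ] [0.5308 0.2494 0.1767]
top flange 28 [0.5103 0.2392 0.1349] [0.5598 0.2584 0.1424] [0.5374 0.2468 0.1403]
```

```bash
python3 to.py .5361 .26 .232 80.6;python3 -m inch '0.002 0.0035 0.012 0 0 0 255;0.002 0.0035 0.024 0 0 0 255;0.002 0.0035 0.034 0 0 0 255;0.002 0.0035 0.036 0 0 0 255;0.002 0.0035 0.036 0 0 0 255';  python3 to.py .5361 .26 .228 80.6
```

```text
at [0.5376 0.2589 0.2509] psi 80.55 t 7.18 | shift [0.0034 0.0016 0.0377] turn [ 0.0035  0.005  -0.0011]
clock: 7.6
ee_pos: [0.5362, 0.2615, 0.2315]
ee_rot: [0.082, 0.997, 0.001, 0.001]
force: [-0.5, -0.2, -5.1]
gripper_width: 0.0532
grasp_force: 68.3
at [0.5362 0.2615 0.2315] psi 80.63 t 7.6 | shift [-0.0002 -0.0029  0.007 ] turn [0.0019 0.0023 0.0007]
```

```bash
python3 -m inch '0 -0.0025 0.002 0 0 0 255;0 -0.0025 0.004 0 0 0 255;0 -0.0025 0.006 0 0 0 255;0 -0.0025 0.008 0 0 0 255;0 -0.0025 0.008 0 0 0 255';  python3 to.py .5361 .26 .223 80.6; python3 -c "
from h import *
o=get_obs();print(o['force'],o['wrist_torque'])"
```

```text
clock: 8.02
ee_pos: [0.5363, 0.2603, 0.2282]
ee_rot: [0.082, 0.997, 0.001, 0.002]
force: [-0.3, -0.3, -4.7]
gripper_width: 0.0533
grasp_force: 68.3
at [0.5363 0.2603 0.2282] psi 80.63 t 8.02 | shift [ 0.0003 -0.0007  0.0103] turn [0.003  0.0038 0.0006]
[-0.27153579 -0.29350777 -4.65600047] [ 0.02212788 -0.03656862 -0.00820485]
```

```bash
python3 -m inch '0 0 0.002 0 0 0 255;0 0 0.004 0 0 0 255;0 0 0.006 0 0 0 255;0 0 0.006 0 0 0 255';  python3 to.py .5361 .26 .223 80.6; python3 -m inch '0 0 0.001 0 0 0 255;0 0 0.002 0 0 0 255;0 0 0.003 0 0 0 255;0 0 0.003 0 0 0 255';  python3 to.py .5361 .26 .223 80.6
```

```text
clock: 8.35
ee_pos: [0.5363, 0.2602, 0.2251]
ee_rot: [0.082, 0.997, 0.001, 0.002]
force: [-0.3, -0.2, -5.8]
gripper_width: 0.0534
grasp_force: 68.4
at [0.5363 0.2602 0.2251] psi 80.63 t 8.35 | shift [ 0.0003 -0.0004  0.0041] turn [0.0024 0.0037 0.0006]
clock: 8.68
ee_pos: [0.5363, 0.2602, 0.2237]
ee_rot: [0.082, 0.997, 0.001, 0.002]
force: [-0.1, -0.7, -4.9]
gripper_width: 0.0532
grasp_force: 68.5
at [0.5363 0.2602 0.2237] psi 80.63 t 8.68 | shift [ 0.0004 -0.0004  0.0014] turn [0.0025 0.0038 0.0006]
```

```bash
python3 -m inch '0 0 0.001 0 0 0 255;0 0 0.002 0 0 0 255;0 0 0.003 0 0 0 255;0 0 0.003 0 0 0 255'; python3 -m inch '0 0 0.001 0 0 0 255;0 0 0.002 0 0 0 255;0 0 0.002 0 0 0 255';  python3 to.py .5361 .26 .217 80.6
```

```text
clock: 9.02
ee_pos: [0.5363, 0.2602, 0.2222]
ee_rot: [0.082, 0.997, 0.001, 0.002]
force: [-0.2, -2.5, -3.2]
gripper_width: 0.0529
grasp_force: 68.6
clock: 9.27
ee_pos: [0.5363, 0.2602, 0.2212]
ee_rot: [0.082, 0.997, 0.001, 0.002]
force: [-1.1, -3.6, -2.9]
gripper_width: 0.0532
grasp_force: 68.7
at [0.5363 0.2602 0.2212] psi 80.63 t 9.27 | shift [ 0.0004 -0.0004  0.0084] turn [0.0025 0.0038 0.0007]
```

```bash
python3 -m inch '0 -0.001 0 0 0 0 255;0 -0.001 0.001 0 0 0 255;0 -0.001 0.002 0 0 0 255;0 -0.001 0.002 0 0 0 255';  python3 held.py pics/h3.png; python3 to.py .5361 .26 .217 80.6
```

```text
clock: 9.6
ee_pos: [0.5363, 0.2601, 0.2202]
ee_rot: [0.082, 0.997, 0.001, 0.002]
force: [0.4, -1.5, -5.0]
gripper_width: 0.053
grasp_force: 68.5
w 0.053 gf 68.5 F [ 0.  -1.7 -4.7] M [-0.16  0.09  0.02]
hub top z 0.0530131238490877 tilt x,y [0.005 0.001]
bore 1192 [ 0.0024 -0.0009] hole 237 r 0.0188 tool ang 6.31 world ang 164.31 bore world [0.5341 0.2597 0.1672 1.    ]
at [0.5363 0.2601 0.2202] psi 80.62 t 9.65 | shift [ 0.0005 -0.0002  0.0064] turn [0.0036 0.004  0.0005]
```

```bash
python3 -m inch '0 -0.0005 0.001 0 0 0 255;0 -0.0005 0.002 0 0 0 255;0 -0.0005 0.003 0 0 0 255;0 -0.0005 0.003 0 0 0 255'; python3 -m inch '0 0 0.001 0 0 0 255;0 0 0.002 0 0 0 255;0 0 0.002 0 0 0 255';  python3 to.py .5361 .26 .217 80.6
```

```text
clock: 9.98
ee_pos: [0.5363, 0.2598, 0.2187]
ee_rot: [0.082, 0.997, 0.001, 0.002]
force: [-0.5, -0.5, -4.9]
gripper_width: 0.053
grasp_force: 68.4
clock: 10.23
ee_pos: [0.5363, 0.2597, 0.2177]
ee_rot: [0.082, 0.997, 0.001, 0.002]
force: [-0.1, -0.2, -4.4]
gripper_width: 0.0534
grasp_force: 68.4
at [0.5363 0.2597 0.2177] psi 80.63 t 10.23 | shift [0.0004 0.0006 0.0014] turn [0.0032 0.0039 0.0006]
```

Going down freely; the last millimetre.

```bash
python3 -m inch '0 0 0.001 0 0 0 255;0 0 0.002 0 0 0 255;0 0 0.002 0 0 0 255'; python3 -m inch '0 0 0.0005 0 0 0 255;0 0 0.001 0 0 0 255;0 0 0.001 0 0 0 255'; python3 to.py .5361 .26 .217 80.6
```

```text
clock: 10.48
ee_pos: [0.5362, 0.2596, 0.2167]
ee_rot: [0.082, 0.997, 0.001, 0.002]
force: [-0.5, 0.5, -3.7]
gripper_width: 0.0535
grasp_force: 68.4
clock: 10.73
ee_pos: [0.5363, 0.2596, 0.2163]
ee_rot: [0.082, 0.997, 0.001, 0.002]
force: [1.0, -0.1, -4.9]
gripper_width: 0.0534
grasp_force: 68.4
at [0.5363 0.2596 0.2163] psi 80.62 t 10.73 | shift [ 0.0005  0.0007 -0.0014] turn [0.0032 0.0041 0.0005]
```

```bash
python3 -m inch '0 0 0.0005 0 0 0 255;0 0 0.001 0 0 0 255;0 0 0.001 0 0 0 255'; python3 -m inch '0 0 0.0005 0 0 0 255;0 0 0.001 0 0 0 255;0 0 0.001 0 0 0 255'; python3 held.py pics/h4.png
```

```text
clock: 10.98
ee_pos: [0.5363, 0.2596, 0.2162]
ee_rot: [0.082, 0.997, 0.001, 0.002]
force: [-0.7, -0.6, -2.1]
gripper_width: 0.0532
grasp_force: 69.0
clock: 11.23
ee_pos: [0.5363, 0.2596, 0.2162]
ee_rot: [0.082, 0.997, 0.001, 0.002]
force: [-2.4, -1.9, 4.3]
gripper_width: 0.0533
grasp_force: 70.5
w 0.0533 gf 70.7 F [-1.9 -0.7  4. ] M [-0.36  0.53 -0.02]
hub top z 0.05297486248742102 tilt x,y [0.001 0.001]
bore 1199 [ 0.0021 -0.0011] hole 234 r 0.0188 tool ang 6.82 world ang 163.81 bore world [0.5343 0.259  0.1632 1.    ]
```

```bash
python3 -m inch '0 0 -0.0005 0 0 0 200;0 0 -0.001 0 0 0 80;0 0 -0.001 0 0 0 40;0 0 -0.001 0 0 0 0;0 0 -0.001 0 0 0 0' 20; python3 -m inch '0 0 -0.02 0 0 0 0;0 0 -0.07 0 0 0 0;0 0 -0.14 0 0 0 0;0 0 -0.2 0 0 0 0;0 0 -0.2 0 0 0 0'; python3 -m inch '-0.06 0 0 0 0 0 0;-0.06 0 0 0 0 0 0;-0.06 0 0 0 0 0 0;-0.06 0 0 0 0 0 0'
python3 - <<'E'
from h import *
T=tool(); im,d=viewer.get_image("wrist"); cv2.imwrite("pics/f1.png",im[:,:,::-1]); W=cloud("wrist",d,T); z=W[...,2]; print(T[:3,3])
m=np.hypot(W[...,0]-.535,W[...,1]-.259)<.05
for n,a,b in [("hub",.158,.172),("plate",.143,.151),("spig",.152,.157)]:
    P=W[m&(z>a)&(z<b)]; print(n,len(P),np.median(P[:,2]) if len(P) else 0,cv2.minEnclosingCircle(P[:,:2].astype(np.float32)), np.linalg.lstsq(np.c_[P[:,:2],np.ones(len(P))],P[:,2],rcond=None)[0][:2].round(3))
E
```

```text
clock: 11.7
ee_pos: [0.5365, 0.2597, 0.2157]
ee_rot: [0.082, 0.997, 0.001, 0.002]
force: [0.8, -0.3, -0.2]
gripper_width: 0.0858
grasp_force: 0.0
clock: 12.12
ee_pos: [0.5381, 0.2605, 0.3236]
ee_rot: [0.082, 0.997, 0.005, 0.008]
force: [0.7, 0.2, 0.3]
gripper_width: 0.0851
grasp_force: 0.0
clock: 12.45
ee_pos: [0.5652, 0.2545, 0.3156]
ee_rot: [0.082, 0.997, 0.001, 0.001]
force: [-0.4, 0.3, 0.4]
gripper_width: 0.0849
grasp_force: 0.0
[0.56521962 0.25445953 0.31561048]
hub 4124 0.16330714225571968 ((0.5355144143104553, 0.2592194974422455), 0.028400374576449394) [ 0.006 -0.003]
plate 3162 0.14616024181640358 ((0.5356276035308838, 0.2591482698917389), 0.043399628251791) [-0.001  0.   ]
spig 521 0.15351216734432505 ((0.5244137644767761, 0.2603372633457184), 0.021944094449281693) [-0.021  0.002]
```

View pics/f1.png

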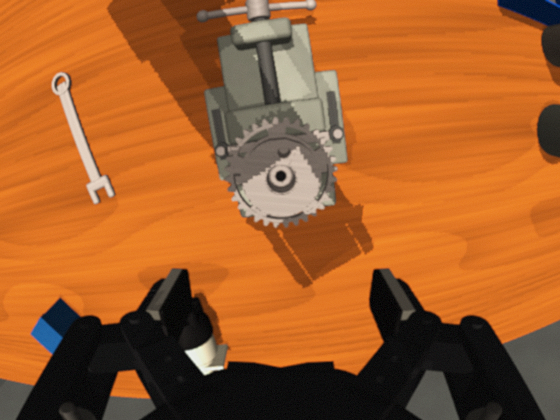

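The picture shows the sprocket level and centred on the spigot at about (281,176), with the dowel in its hole at about (284,152). The hub top is 23.8 mm above the measured flange face, so it is fully home.

```bash
python3 -c "
from rig import job
print(job.sign_off())"
```

```text
the job is handed in; nothing more can be done
None
```

The sprocket is on the camshaft, released and flat on the flange with the dowel in its hole. I lined the hole up with the dowel before lowering it, so no searching turn was needed, and the wrist force stayed under about 10 N. I've handed the job in at about 12.5 s; no verdict was returned.

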